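Fit a bayonet cartridge in the countertop water filter

ROBOT

A 6-joint arm with a two-finger parallel gripper is mounted at the origin on a cart in front of the work surface, level with it; the furniture and walls round the work are solid. World frame = base frame: x ahead of the robot, y to its left, z up, the work surface at z = 0. Lengths are in m, angles in rad, forces in N, time in s.
With the tool pointing down it reaches from about 0.325 to 0.925 m from the base axis. Payload 3.1 kg.
Tool frame: the origin (TCP) lies on the front face of the gripper's body, between the roots of the fingers; the fingertips stand 73 mm ahead of it and the grasp point (between the pads) lies 54 mm ahead of it; z points along the fingers, y is the line along which they close (so a half turn about z gives the same grasp; the last joint's range is limited). The gripper opens to 85 mm and grips with 20 to 120 N. Pads are 22 mm wide; open, the fingers measure 114 mm over their backs; the gripper's body (76 mm by 85 mm) begins 54 mm behind the grasp point. The pads swing forward as they close: fully open they stand 13 mm farther back than shut.
Start: joints at [1.181, 0.217, 1.613, -0, 1.311, -0.112], TCP at [0.171, 0.601, 0.304] pointing down, gripper open.
Joint ranges: [-2.75, 2.75], [-0.78, 2.1], [0.31, 2.55], [-1.13, 4.27], [0.13, 2.63], [-2.58, 2.58]. Speed limits (rad/s): [2.79, 2.79, 3.14, 3.14, 3.14, 3.14].

INTERFACE

Orientations are given as a unit quaternion [x, y, z, w].
In Python, from workcell import readout, capture, camera_model, arm gives the robot as it stands.
- The arm moves only by the shell command python3 -m jog 'ROWS' [FORCE]. ROWS is JSON, a list of rows, each an object of numbers: "x", "y", "z": the shift along the tool's x, y, z in mm; "roll": the turn about the tool's z in units of 5 degrees (1.0 is 5 degrees); "fingers": the opening, from 0 (shut) to 1 (fully open). In form: [{"x": .., "y": .., "z": .., "roll": .., "fingers": ..}, ...]. A call has 1 to 20 rows; each row shifts and turns the commanded pose from where the row before left it, along the tool's axes as they then stand; what a row does not reach is not made up. A row lasts 1/10 s, in which the tool goes at most 50 mm and 8.59 degrees, less where a joint would pass 70% of its speed; a pose out of reach is approached as far as the arm can. A call with a gripper value outside its range is refused whole. The fingers move at their own pace and stop on an object; FORCE is the grip in N (left out, the last holds). Time passes only in rows, so rows that do not move let the fingers close. It gives the time, the measured TCP pose, the force, the opening and the grip force at its end, in the units of the state.
- readout.state(): the state, without advancing time (a new reading comes with each control period).
- capture(name): name is "side" or "top"; returns the picture (384x512x3 uint8, red, green, blue); there is no depth.
- camera_model(name): a dict with "fx", "fy", "cx", "cy" (pixels), "origin" and "orientation" of the camera in the world. Camera axes: x right, y down, z forward; pixel columns grow to the right and rows downward; lengths in m; the calibration is good to about 2 mm. A picture is of the moment at which its call begins. camera_model takes no time and is no camera call.
- arm.hand_in(): hands the job in; it is judged then, once.
The state is a dict: "t": time; "joint_positions": joint angles; "qvel": joint speeds; "effort": joint torques, N m; "eef_pos": TCP position; "eef_rot": TCP orientation; "wrist_force": force on the tool from outside, world axes, zero at the start; "moment": the same for the moment, N m; "opening": opening from 0.0 (shut) to 1.0 (fully open); "grasp_force": force on a finger pad.
Only numpy, scipy, OpenCV 4.12 (cv2) and the standard library are available. Lean on these libraries where they do the work, as an engineer would, in place of code of your own. Each camera call takes 0.05 s, during which the arm holds its last target. There are 200 camera calls.

TASK

Fit the new cartridge into the countertop water filter: set it in the mouth, feel for the entry slots of the bayonet collar, push it in against the spring, twist it clockwise as far as it goes and let the spring lift it into its lock, then let go. Never force it against the filter; press gently and turn until the slots let it in. Leave the jars, shaker and loose lid where they stand.

Things in the scene. Friction and masses are not known exactly. Their poses are not given: they have to be found in the camera images.
- filter_unit: Countertop water filter, fixed: white upright pot, 88 mm diameter, 81 mm high, on a round foot 112 mm wide, with a thin metal spout on its -x side (to 80 mm from the axis, at most 70 mm high) and a stub on its +x side (to 67 mm). Mouth on top. Origin on the pot's axis at the worktop, z up. Inside, a guide tube of 21.5 mm radius, top at z = 58 mm, centres the cartridge.
- mouth (a point): Centre of the top face of the grey bayonet collar (1 mm below the rim), 80 mm above the filter's origin, axes as the filter's. Hole radius 21 mm; two diametral slots 11 mm wide run outward from it to radius 33 mm, nominally along +x and -x, but the collar sits turned up to 0.35 rad either way about z: not measured, find it by feel or by eye. The collar is too stiff to turn in the job.
- under_collar (a point): On the filter's axis at the underside of the collar (8 mm thick), z = 72 mm. Under it the pins go clockwise (seen from above) from the slots for 70 degrees (65 to 80, by where in the slot they start) to a stop; there the underside has recesses 3 mm deep, 11 mm wide, that the pins rise into. Stops bar turning further, or counterclockwise from the slots.
- plunger (a joint): Spring-borne disc in the filter that the cartridge's foot rests on; value = how far it is pressed down (m). Free (0): top face 50.5 mm above the filter's origin; 700 N/m, so about 10 N at the locked height and 15 N at the hard stop. Travel 23 mm.
- cartridge: Filter cartridge, loose, upright on the worktop: white body 40 mm in diameter, bevelled foot (30 mm across at the bottom), 0.3 kg (up to a fifth more or less). Origin at the centre of its foot, z up. Grey flange of 60 mm diameter 51 to 57 mm above the foot, a grip bar on top. The same after half a turn about z. Locked in the filter, its origin is about 36.5 mm above the filter's.
- pin_axis (a point): Centre of the two square steel bayonet pins, 7 mm wide and high, 35 mm above the foot, sticking out along the cartridge's +x and -x to 29.5 mm from its axis. Height over the filter's origin: 83.5 mm with the pins resting on the collar; 80 to 83 when let go in the slots; below 68.5 they are free to turn under the collar; at 64 the flange hits the collar (hard stop); 71.5 locked.
- grip (a point): Point to grip on the cartridge's axis, 80 mm above its foot, axes as the cartridge's. The grip bar is 46 mm long (along x, in line with the pins), 14 mm thick (along y) and reaches from 57 to 89 mm above the foot: pinch it across its thickness.
- thyme_jar: Bystander: small spice jar with a yellow lid, 42 mm wide, 96 mm high, origin under its centre.
- shaker: Bystander: glass salt shaker with a grey metal top, 44 mm wide, 90 mm high, origin under its centre.
- seed_jar: Bystander: open glass jar with some seeds in it, 75 mm wide, 127 mm high, origin under its centre.
- spare_lid: Bystander: loose grey metal jar lid, 75 mm wide, 24 mm high, origin under its centre.
Mind the look-alikes: they are no part of the job. Leave any red look-alike of the cartridge alone.

How it is judged:
By the outcome, as a careful person would: the job done as asked, in the order asked, and still so for the second after the job is handed in, with the robot touching nothing.
It also fails if it takes over 72 s, if anything falls off the work surface, if the arm or the gripper's body presses on something with over 40 N, if the wrist force passes 120 N, or if a joint passes its speed limit or range.

## Working session

There is one attempt and no reset: what is moved stays moved. The work goes in short steps, Python scripts to look and compute and a shell command to move; the robot and the scene stay as the last step left them, time stands still between calls to the robot, and variables do not carry over. Pictures are saved under pics/ and viewed, at most 10 in all, crops included, and the job is handed in when it is done.

```bash
mkdir -p pics; ls; python3 - <<'E'
from workcell import readout, capture, camera_model
import cv2
for n in("top","side"):
    im=capture(n); cv2.imwrite(f"pics/{n}0.png",im[:,:,::-1]); print(n,camera_model(n))
s=readout.state();print(s)
E
```

```text
pics
top {'fx': 354.9067101120533, 'fy': 354.9067101120533, 'cx': 257.2727563508895, 'cy': 197.05785503313297, 'origin': array([ 0.4563097 , -0.05334314,  1.0749119 ]), 'orientation': array([ 0.70702765, -0.70611193,  0.02395548, -0.03072407])}
side {'fx': 383.53422548965074, 'fy': 383.53422548965074, 'cx': 261.2401315596873, 'cy': 194.01012440041583, 'origin': array([ 0.53272165, -0.87449754,  0.38230508]), 'orientation': array([ 0.8240451 ,  0.01113161,  0.00754452, -0.56636458])}
{'t': 0.1, 'joint_positions': array([ 1.18082101e+00,  2.17694918e-01,  1.61479301e+00,  1.66575207e-06,
        1.31127083e+00, -1.12210538e-01]), 'qvel': array([ 0.00029849, -0.00147141, -0.00320841, -0.00237778, -0.00019707,
        0.00060843]), 'effort': array([-1.27605406e-03, -3.98084950e+01, -3.04966557e+01, -3.73557796e-04,
        4.40242744e-03, -1.68403983e-05]), 'eef_pos': array([0.17114342, 0.60051222, 0.30267851]), 'eef_rot': array([ 1.38436483e-01,  9.90370722e-01, -1.04888958e-03, -2.69877729e-04]), 'wrist_force': array([-0.60367975, -0.22312658, -0.0080631 ]), 'moment': array([-0.00328621, -0.00684529,  0.0176829 ]), 'grasp_force': 0.0, 'opening': 1.00116926611041}
```

View pics/top0.png

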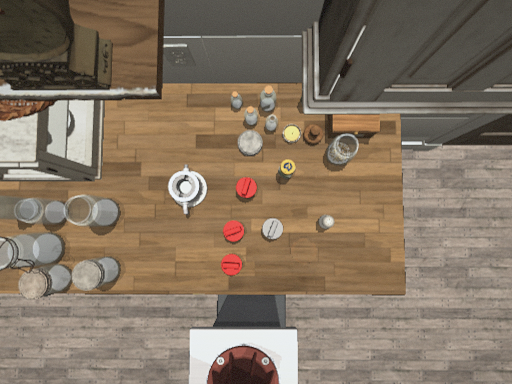

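View pics/side0.png

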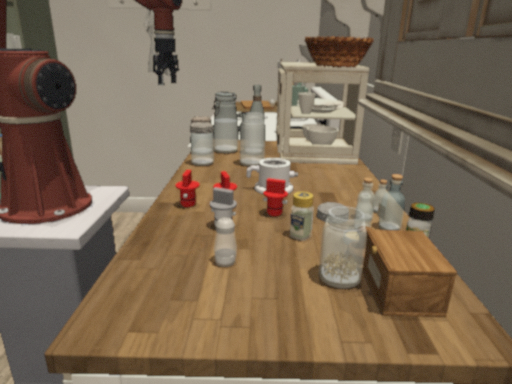

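Top view: there are four cartridge-like items. The grey/white one at (272,229) and red ones at (246,187), (233,231) and (231,264). Only the grey one fits, since the description gives a grey flange and white body; the red ones are look-alikes. The filter is at (187,187), with its spout pointing down in the image. I'll check both in an enlarged crop.

```bash
cat > h.py <<'E'
import numpy as np, cv2
from scipy.spatial.transform import Rotation as R
from workcell import camera_model
def ray(n,u,v,z):
    c=camera_model(n); d=R.from_quat(c["orientation"]).apply([(u-c["cx"])/c["fx"],(v-c["cy"])/c["fy"],1]); o=np.array(c["origin"])
    return o+d*(z-o[2])/d[2]
def pix(n,p):
    c=camera_model(n); q=R.from_quat(c["orientation"]).inv().apply(np.array(p)-c["origin"])
    return np.array([c["fx"]*q[0]/q[2]+c["cx"],c["fy"]*q[1]/q[2]+c["cy"]])
E
python3 - <<'E'
import cv2,numpy as np
im=cv2.imread("pics/top0.png"); s=cv2.imread("pics/side0.png")
a=cv2.resize(im[160:220,150:230],(400,300),interpolation=cv2.INTER_CUBIC)
b=cv2.resize(im[199:259,232:312],(400,300),interpolation=cv2.INTER_CUBIC)
c=cv2.resize(s[180:240,180:260],(400,300),interpolation=cv2.INTER_CUBIC)
d=cv2.resize(s[145:205,230:310],(400,300),interpolation=cv2.INTER_CUBIC)
cv2.imwrite("pics/crop1.png",np.vstack([np.hstack([a,b]),np.hstack([d,c])]))
E
```

```text
(no output)
```

View pics/crop1.png

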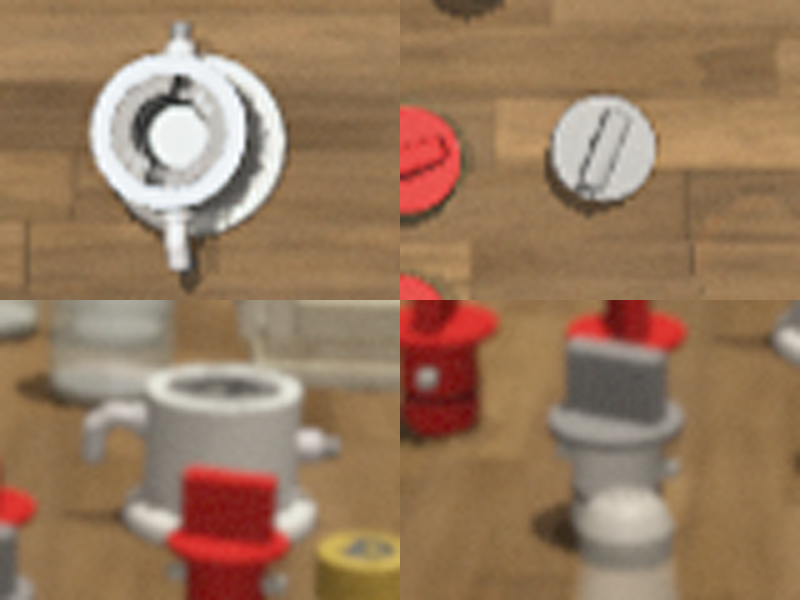

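The crops confirm it: the grey-flanged white-bodied cartridge is at top (272.5,229), its bar tilted slightly clockwise. The filter rim centre is near top (183.6,186.3), and the collar slots appear dark at about (186,177) and (182,196). Next I'll measure these.

```bash
python3 - <<'E'
import cv2,numpy as np
from h import *
im=cv2.imread("pics/top0.png"); hsv=cv2.cvtColor(im,cv2.COLOR_BGR2HSV)
S,V=hsv[...,1].astype(int),hsv[...,2].astype(int)
def blob(m,u,v):
    n,l=cv2.connectedComponents(m.astype(np.uint8)); return l==l[v,u] if l[v,u] else None
m=(S<45)&(V>110)
b=blob(m,268,231)
cs,_=cv2.findContours(b.astype(np.uint8),cv2.RETR_EXTERNAL,cv2.CHAIN_APPROX_NONE)
(u,v),r=cv2.minEnclosingCircle(max(cs,key=len)); M=cv2.moments(b.astype(np.uint8),True)
print("flange",u,v,r,M['m10']/M['m00'],M['m01']/M['m00'],ray("top",u,v,.057))
# bar: print gray
g=cv2.cvtColor(im,cv2.COLOR_BGR2GRAY)
print(g[217:242,260:285])
print("filter");print(g[170:204,166:202])
E
```

```text
flange 272.0699462890625 228.19947814941406 10.612101554870605 272.15072463768115 228.13623188405796 [ 0.44602001 -0.08594141  0.057     ]
[[117 117 118 112 109 108 111 106 105  99  92  98 110 106  98 106 107 108
  109 109 109 114 117 119 118]
 [123 123 118 120 115 114 110 116 120 142 162 161 165 162 156 152 131 113
  114 114 112 114 120 121 125]
 [141 136 139 138 135 130 125 163 181 195 214 214 213 211 213 204 185 166
  131 127 132 133 138 135 136]
 [145 143 144 145 138 137 171 198 209 206 205 206 199 178 194 188 199 204
  174 157 128 140 139 138 141]
 [144 143 144 143 145 173 205 204 205 206 203 203 174 133 188 177 186 192
  205 192 133 124 137 132 131]
 [147 147 143 145 170 210 205 205 200 204 204 193 128 154 197 198 189 176
  191 204 175 133 133 136 132]
 [146 146 140 146 201 203 206 202 202 205 206 186 105 187 198 202 196 167
  186 204 202 172 126 141 140]
 [146 145 144 167 213 201 203 203 202 203 203 177 140 198 198 199 185 156
  207 203 203 197 125 148 142]
 [143 139 139 199 203 205 204 200 205 207 196 136 171 203 198 197 166 171
  205 202 203 199 171 137 145]
 [149 138 121 21
[... 1163 characters left out ...]
2  89 102 132 151 127 162 171 204 205 204 183 167
  138 105 116 111 116 113 113]
 [123 122 122  93  70  71  71  80 115 149 121 176 177 169 168 168 128 104
   92 113 116 117 114 116 117]
 [122 126 130 123  95  71  75  76  72  73  75  77  96  89  73  72  76 119
  120 119 120 114 117 119 120]
 [129 127 126 128 123  99  94  70  72  71  69  68  68  73  94  96 102 118
  115 117 116 116 120 121 121]
 [125 122 122 125 125 125 122  98  91  68  76  96  96 103 120 122 121 117
  117 119 113 115 119 115 118]]
filter
[[141 139 139 ... 136 135 133]
 [139 138 136 ... 131 132 127]
 [133 135 133 ... 135 135 138]
 ...
 [112 116 115 ... 244 223 146]
 [113 114 115 ... 214 145 112]
 [115 116 117 ... 113  95 118]]
```

```bash
python3 - <<'E'
import cv2,numpy as np
from h import *
im=cv2.imread("pics/top0.png");g=cv2.cvtColor(im,cv2.COLOR_BGR2GRAY)
for e in [((273.1,220),(268.1,234)),((277.1,222),(273.7,233))]:
    a,b=[ray("top",*p,.089) for p in e]; d=a-b; print("bar ang",np.arctan2(d[1],d[0]))
print("    "+" ".join("%3d"%u for u in range(166,204)))
for v in range(168,204): print(v," ".join("%3d"%x for x in g[v,166:204]))
E
```

```text
bar ang -0.34493961205291157
bar ang -0.30260209363613116
    166 167 168 169 170 171 172 173 174 175 176 177 178 179 180 181 182 183 184 185 186 187 188 189 190 191 192 193 194 195 196 197 198 199 200 201 202 203
168 132 133 136 134 136 134 137 137 139 140 135 140 139 137 143 142 141 157 204 237 229 196 154 110 119 124 135 144 146 145 147 145 143 143 142 144 144 140
169 140 136 137 141 140 138 139 143 140 143 140 141 143 140 140 141 143 189 238 243 242 229 180 101 121 122 126 141 143 146 146 144 141 141 134 141 139 142
170 141 139 139 136 143 137 138 137 134 131 133 131 129 124 117 143 169 206 235 239 233 225 174 103 134 130 123 124 133 137 135 137 139 136 135 133 132 131
171 139 138 136 135 137 136 139 133 131 125 122 127 172 209 200 217 227 230 238 238 231 234 218 166 166 207 211 201 181 142 119 128 130 131 132 127 130 127
172 133 135 133 134 133 132 131 133 126 133 171 216 232 245 244 243 241 241 240 240 241 241 242 232 221 240 236 243 235 217 199 170 132 135 135 138 134 136
173 128 129 134 131 131 131 132 129 161 218 232 245 242 240 241 241 241 241 241 243 244 242 241 241 241 23
[... 4029 characters left out ...]
 241 241 243 244 243 225 165  99  78  84  85  98 110 141 214 245 242 218 124
200 116 115 111 113 111 107 111 101  99 151 191 221 227 226 241 242 242 242 241 238 234 227 213 193 130  75  79  78  87  94 105 130 181 242 243 223 145 102
201 112 116 115 111 114 114 112 112 105  88 148 169 175 169 216 210 216 214 217 203 171 133  72  74  76  81  93  92 117 120 159 214 227 244 223 146 109 116
202 113 114 115 119 116 112 118 119 109  82  89 147 161 167 160 129 148 186 207 205 187 157 120  92  97 106 105 126 156 155 199 249 243 214 145 112 121 123
203 115 116 117 113 114 114 109 114 116 111  63  85 129 153 170 171 186 225 238 227 214 176 133 119 125 125 118 141 169 177 224 234 193 113  95 118 116 121
```

```bash
python3 - <<'E'
from h import *
c=ray("top",183.25,186.0,.0805);a=ray("top",185.9,176.5,.08);b=ray("top",180.6,195.5,.08)
print("filter",c,"slot ang",np.arctan2(a[1]-b[1],a[0]-b[0]))
s,e=[ray("top",*p,z) for p,z in (((185.5,168),.05),((182.5,186),.05))]
print("cart",ray("top",272.1,228.15,.057))
for p in [(.446,-.0859,.089),(c[0],c[1],.081)]: print(pix("side",p))
from workcell import camera_model
print(R.from_quat(camera_model("top")["orientation"]).as_matrix().round(3))
from workcell import readout
s=readout.state(); print(R.from_quat(s["eef_rot"]).as_matrix().round(3))
E
```

```text
filter [0.56449029 0.165265   0.0805    ] slot ang -0.2545096332556707
cart [ 0.44616095 -0.08602744  0.057     ]
[221.89624908 188.95390751]
[273.47182522 161.8638819 ]
[[ 0.002 -0.997  0.077]
 [-1.    -0.001  0.01 ]
 [-0.01  -0.077 -0.997]]
[[-0.962  0.274 -0.001]
 [ 0.274  0.962 -0.002]
 [ 0.    -0.002 -1.   ]]
```

```bash
python3 -m jog '[{"z":-30,"roll":0.18,"fingers":0.6},{"z":-30,"roll":0.18},{"z":-30,"roll":0.18},{"z":-30}]' 40; python3 -m jog '[{"x":-24,"y":-28},{"x":-24,"y":-28},{"x":-24,"y":-28},{"x":-24,"y":-28},{"x":-24,"y":-28},{"x":-24,"y":-28},{"x":-24,"y":-28},{"x":-24,"y":-28},{"x":-24,"y":-28},{"x":-24,"y":-28},{"x":-24,"y":-28},{"x":-24,"y":-28},{"x":-24,"y":-28},{"x":-24,"y":-28},{"x":-24,"y":-28},{"x":-24,"y":-28},{"x":-24,"y":-28},{"x":-24,"y":-28},{"x":-24,"y":-28},{"x":-24,"y":-28}]'
cat > st.py <<'E'
from h import *
from workcell import readout
import sys
s=readout.state(); m=R.from_quat(s["eef_rot"]).as_matrix(); p=s["eef_pos"]
print("t",s["t"],"p",p.round(4),"yawx",np.arctan2(m[1,0],m[0,0]).round(4),"F",s["wrist_force"].round(1),"M",s["moment"].round(2),"op",round(s["opening"],3),"gf",round(float(s["grasp_force"]),1),"j6",s["joint_positions"][5].round(2))
if len(sys.argv)>2:
    d=m.T@(np.array([float(a) for a in sys.argv[1:4]])-p)*1000; print("tool delta mm",d.round(1))
E
python3 st.py .447 -.086 .136
```

```text
t 0.1 p [0.1711 0.6005 0.3027] yawx 2.8638 F [-0.6 -0.2 -0. ] M [-0.   -0.01  0.02] op 1.001 gf 0.0 j6 -0.11
tool delta mm [-453.6 -584.2  167.8]schema error: expected keys x, y, z, roll, fingers
schema error: expected keys x, y, z, roll, fingers
```

```bash
python3 -m jog '[{"x":0,"y":0,"z":-30,"roll":0.18,"fingers":0.6},{"x":0,"y":0,"z":-30,"roll":0.18,"fingers":0.6},{"x":0,"y":0,"z":-30,"roll":0.18,"fingers":0.6},{"x":0,"y":0,"z":-30,"roll":0,"fingers":0.6}]' 40; python3 -m jog '[{"x":-24,"y":-28,"z":0,"roll":0,"fingers":0.6},{"x":-24,"y":-28,"z":0,"roll":0,"fingers":0.6},{"x":-24,"y":-28,"z":0,"roll":0,"fingers":0.6},{"x":-24,"y":-28,"z":0,"roll":0,"fingers":0.6},{"x":-24,"y":-28,"z":0,"roll":0,"fingers":0.6},{"x":-24,"y":-28,"z":0,"roll":0,"fingers":0.6},{"x":-24,"y":-28,"z":0,"roll":0,"fingers":0.6},{"x":-24,"y":-28,"z":0,"roll":0,"fingers":0.6},{"x":-24,"y":-28,"z":0,"roll":0,"fingers":0.6},{"x":-24,"y":-28,"z":0,"roll":0,"fingers":0.6},{"x":-24,"y":-28,"z":0,"roll":0,"fingers":0.6},{"x":-24,"y":-28,"z":0,"roll":0,"fingers":0.6},{"x":-24,"y":-28,"z":0,"roll":0,"fingers":0.6},{"x":-24,"y":-28,"z":0,"roll":0,"fingers":0.6},{"x":-24,"y":-28,"z":0,"roll":0,"fingers":0.6},{"x":-24,"y":-28,"z":0,"roll":0,"fingers":0.6},{"x":-24,"y":-28,"z":0,"roll":0,"fingers":0.6},{"x":-24,"y":-28,"z":0,"roll":0,"fingers":0.6},{"x":-24,"y":-28,"z":0,"roll":0,"fingers":0.6},{"x":-24,"y":-28,"z":0,"roll":0,"fingers":0.6}]'; python3 st.py .447 -.086 .136
```

```text
t: 0.5
eef_pos: [0.1712, 0.6007, 0.4242]
eef_rot: [0.162, 0.987, -0.001, -0.0]
wrist_force: [0.2, 1.0, 0.9]
opening: 0.601
grasp_force: 0.0
t: 2.5
eef_pos: [0.4475, -0.0844, 0.4234]
eef_rot: [0.162, 0.987, 0.0, -0.0]
wrist_force: [0.7, 1.2, 0.3]
opening: 0.597
grasp_force: 0.0
t 2.5 p [ 0.4475 -0.0844  0.4234] yawx 2.8162 F [0.7 1.2 0.3] M [-0.   -0.03 -0.04] op 0.597 gf 0.0 j6 -1.59
tool delta mm [-2.000e-01 -1.800e+00  2.874e+02]
```

```bash
python3 -m jog '[{"x":0,"y":-1.8,"z":40,"roll":0,"fingers":0.6},{"x":0,"y":0,"z":40,"roll":0,"fingers":0.6},{"x":0,"y":0,"z":40,"roll":0,"fingers":0.6},{"x":0,"y":0,"z":40,"roll":0,"fingers":0.6},{"x":0,"y":0,"z":40,"roll":0,"fingers":0.6},{"x":0,"y":0,"z":30,"roll":0,"fingers":0.6},{"x":0,"y":0,"z":25,"roll":0,"fingers":0.6},{"x":0,"y":0,"z":20,"roll":0,"fingers":0.6},{"x":0,"y":0,"z":12,"roll":0,"fingers":0.6},{"x":0,"y":0,"z":0,"roll":0,"fingers":0.6},{"x":0,"y":0,"z":0,"roll":0,"fingers":0.6}]'; python3 st.py .447 -.086 .136
python3 - <<'E'
from workcell import capture
import cv2
a=capture("side")[:,:,::-1];cv2.imwrite("pics/side1.png",cv2.resize(a[110:250,140:320],None,fx=4,fy=4,interpolation=2))
E
```

```text
t: 3.6
eef_pos: [0.4472, -0.0847, 0.1373]
eef_rot: [0.162, 0.987, -0.0, 0.0]
wrist_force: [1.0, 0.1, 0.0]
opening: 0.596
grasp_force: 0.0
t 3.6 p [ 0.4472 -0.0847  0.1373] yawx 2.8167 F [1.  0.1 0. ] M [ 0.02 -0.    0.02] op 0.596 gf 0.0 j6 -1.59
tool delta mm [-0.2 -1.3  1.3]
```

View pics/side1.png

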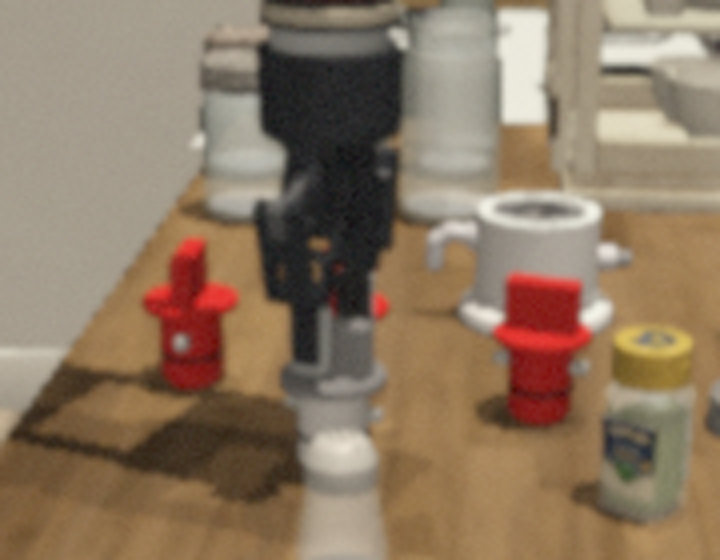

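The near finger stands in front of the bar (tip about (310,360) in the crop), just above the flange, so the fingers straddle the bar. I'll close them.

```bash
python3 -m jog '[{"x":0,"y":0,"z":-1,"roll":0,"fingers":0},{"x":0,"y":0,"z":0,"roll":0,"fingers":0},{"x":0,"y":0,"z":0,"roll":0,"fingers":0},{"x":0,"y":0,"z":0,"roll":0,"fingers":0},{"x":0,"y":0,"z":0,"roll":0,"fingers":0},{"x":0,"y":0,"z":0,"roll":0,"fingers":0}]' 60;python3 st.py .447 -.086 .136;  python3 -m jog '[{"x":0,"y":0,"z":-10,"roll":0,"fingers":0},{"x":0,"y":0,"z":-20,"roll":0,"fingers":0},{"x":0,"y":0,"z":-30,"roll":0,"fingers":0},{"x":0,"y":0,"z":-30,"roll":0,"fingers":0},{"x":0,"y":0,"z":-20,"roll":0,"fingers":0},{"x":0,"y":0,"z":0,"roll":0,"fingers":0},{"x":0,"y":0,"z":0,"roll":0,"fingers":0}]';python3 st.py .5655 .165 .25
python3 - <<'E'
from workcell import capture
import cv2
for n in ("top","side"): cv2.imwrite(f"pics/{n}2.png",capture(n)[:,:,::-1])
E
```

```text
t: 4.25
eef_pos: [0.448, -0.085, 0.1391]
eef_rot: [0.162, 0.987, -0.0, 0.001]
wrist_force: [1.0, -0.1, 6.4]
opening: 0.153
grasp_force: 60.3
t 4.25 p [ 0.448  -0.085   0.1391] yawx 2.8167 F [ 1.  -0.1  6.4] M [ 0.01 -0.01 -0.01] op 0.153 gf 60.3 j6 -1.59
tool delta mm [ 0.7 -1.3  3.1]
t: 4.95
eef_pos: [0.4461, -0.0843, 0.247]
eef_rot: [0.162, 0.987, 0.0, -0.001]
wrist_force: [-0.2, -0.2, -3.9]
opening: 0.152
grasp_force: 59.3
t 4.95 p [ 0.4461 -0.0843  0.247 ] yawx 2.8167 F [-0.2 -0.2 -3.9] M [-0.01 -0.02 -0.02] op 0.152 gf 59.3 j6 -1.59
tool delta mm [-33.5 274.4  -3. ]
```

```bash
python3 -m jog '[{"x":-3.7,"y":15,"z":0,"roll":0,"fingers":0},{"x":-3.7,"y":30,"z":0,"roll":0,"fingers":0},{"x":-3.7,"y":30,"z":0,"roll":0,"fingers":0},{"x":-3.7,"y":30,"z":0,"roll":0,"fingers":0},{"x":-3.7,"y":30,"z":0,"roll":0,"fingers":0},{"x":-3.7,"y":30,"z":0,"roll":0,"fingers":0},{"x":-3.7,"y":30,"z":0,"roll":0,"fingers":0},{"x":-3.7,"y":30,"z":0,"roll":0,"fingers":0},{"x":-3.7,"y":30,"z":0,"roll":0,"fingers":0},{"x":0,"y":18,"z":0,"roll":0,"fingers":0},{"x":0,"y":0,"z":0,"roll":-0.8,"fingers":0},{"x":0,"y":0,"z":0,"roll":0,"fingers":0},{"x":0,"y":0,"z":0,"roll":0,"fingers":0}]';python3 st.py .5655 .165 .23
python3 - <<'E'
from workcell import capture
import cv2,numpy as np
a,b=[capture(n)[:,:,::-1] for n in ("side","top")]
cv2.imwrite("pics/both3.png",np.hstack([cv2.resize(a[70:215,225:325],(400,580),interpolation=2),cv2.resize(b[142:229,130:190],(400,580),interpolation=2)]))
cv2.imwrite("pics/side3.png",a)
E
```

```text
t: 6.35
eef_pos: [0.5648, 0.1631, 0.2466]
eef_rot: [0.128, 0.992, -0.001, -0.001]
wrist_force: [-0.1, 0.3, -4.0]
opening: 0.15
grasp_force: 59.4
t 6.35 p [0.5648 0.1631 0.2466] yawx 2.8849 F [-0.1  0.3 -4. ] M [-0.04 -0.01  0.05] op 0.15 gf 59.4 j6 -1.15
tool delta mm [-0.2  2.1 16.6]
```

View pics/both3.png

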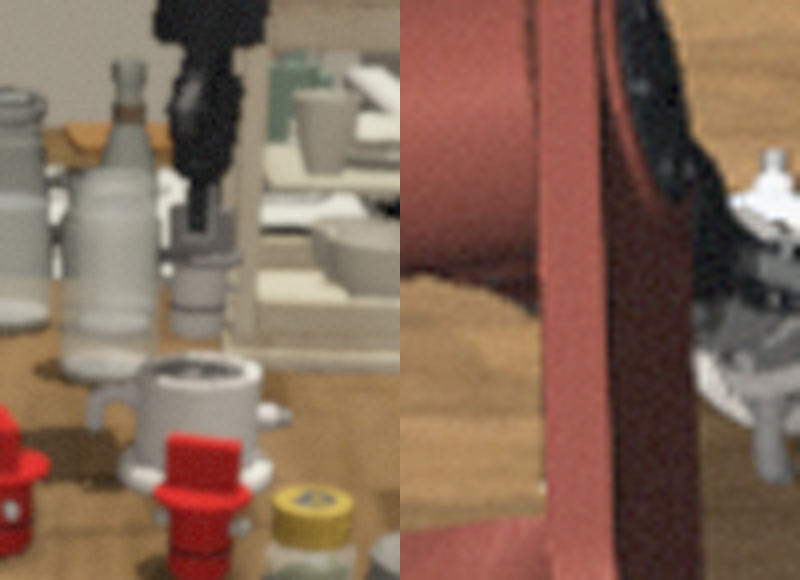

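The cartridge hangs over the mouth, with the body centred near crop u≈199 and the rim centre also near 199, so it's aligned in x. I'll lower it in small steps.

```bash
python3 -m jog '[{"x":0,"y":2,"z":10,"roll":0,"fingers":0},{"x":0,"y":0,"z":10,"roll":0,"fingers":0},{"x":0,"y":0,"z":6,"roll":0,"fingers":0},{"x":0,"y":0,"z":0,"roll":0,"fingers":0}]';python3 st.py .5655 .165 .23;python3 -m jog '[{"x":0,"y":0,"z":4,"roll":0,"fingers":0},{"x":0,"y":0,"z":4,"roll":0,"fingers":0},{"x":0,"y":0,"z":0,"roll":0,"fingers":0}]';python3 st.py .5655 .165 .2
```

```text
t: 6.85
eef_pos: [0.5648, 0.1651, 0.2196]
eef_rot: [0.127, 0.992, -0.001, -0.002]
wrist_force: [-0.2, 0.3, -3.2]
opening: 0.153
grasp_force: 59.3
t 6.85 p [0.5648 0.1651 0.2196] yawx 2.8862 F [-0.2  0.3 -3.2] M [-0.    0.03 -0.02] op 0.153 gf 59.3 j6 -1.15
tool delta mm [ -0.6   0.1 -10.4]
t: 7.15
eef_pos: [0.5658, 0.1654, 0.2133]
eef_rot: [0.127, 0.992, -0.0, -0.0]
wrist_force: [-0.1, -0.4, -3.1]
opening: 0.15
grasp_force: 59.3
t 7.15 p [0.5658 0.1654 0.2133] yawx 2.8865 F [-0.1 -0.4 -3.1] M [-0.03  0.04  0.04] op 0.15 gf 59.3 j6 -1.15
tool delta mm [ 0.2 -0.5 13.3]
```

```bash
python3 -m jog '[{"x":0,"y":0,"z":4,"roll":0,"fingers":0},{"x":0,"y":0,"z":4,"roll":0,"fingers":0},{"x":0,"y":0,"z":0,"roll":0,"fingers":0}]';python3 st.py .5655 .165 .2;python3 -m jog '[{"x":0,"y":0,"z":3,"roll":0,"fingers":0},{"x":0,"y":0,"z":3,"roll":0,"fingers":0},{"x":0,"y":0,"z":0,"roll":0,"fingers":0}]';python3 st.py .5655 .165 .19
```

```text
t: 7.45
eef_pos: [0.5658, 0.1654, 0.2052]
eef_rot: [0.127, 0.992, -0.0, -0.0]
wrist_force: [-0.4, -0.1, -2.8]
opening: 0.146
grasp_force: 59.3
t 7.45 p [0.5658 0.1654 0.2052] yawx 2.8865 F [-0.4 -0.1 -2.8] M [ 0.04 -0.06  0.03] op 0.146 gf 59.3 j6 -1.15
tool delta mm [ 0.2 -0.5  5.2]
t: 7.75
eef_pos: [0.5658, 0.1654, 0.1993]
eef_rot: [0.127, 0.992, -0.0, -0.0]
wrist_force: [0.4, -0.7, -3.3]
opening: 0.155
grasp_force: 59.3
t 7.75 p [0.5658 0.1654 0.1993] yawx 2.8865 F [ 0.4 -0.7 -3.3] M [-0.01  0.01  0.02] op 0.155 gf 59.3 j6 -1.15
tool delta mm [ 0.2 -0.5  9.3]
```

No side forces: the body is entering cleanly. Going on in 2 mm steps towards pin height (TCP ≈0.187).

```bash
python3 -m jog '[{"x":0,"y":0,"z":3,"roll":0,"fingers":0},{"x":0,"y":0,"z":3,"roll":0,"fingers":0},{"x":0,"y":0,"z":3,"roll":0,"fingers":0},{"x":0,"y":0,"z":0,"roll":0,"fingers":0}]';python3 st.py ;python3 -m jog '[{"x":0,"y":0,"z":2,"roll":0,"fingers":0},{"x":0,"y":0,"z":0,"roll":0,"fingers":0}]';python3 st.py ;python3 -m jog '[{"x":0,"y":0,"z":2,"roll":0,"fingers":0},{"x":0,"y":0,"z":0,"roll":0,"fingers":0}]';python3 st.py;python3 -m jog '[{"x":0,"y":0,"z":1,"roll":0,"fingers":0},{"x":0,"y":0,"z":0,"roll":0,"fingers":0}]';python3 st.py
```

```text
t: 8.15
eef_pos: [0.5658, 0.1654, 0.1902]
eef_rot: [0.127, 0.992, -0.0, -0.0]
wrist_force: [0.5, 0.1, -2.6]
opening: 0.151
grasp_force: 59.3
t 8.15 p [0.5658 0.1654 0.1902] yawx 2.8865 F [ 0.5  0.1 -2.6] M [ 0.02 -0.03 -0.02] op 0.151 gf 59.3 j6 -1.15
t: 8.35
eef_pos: [0.5661, 0.1654, 0.1887]
eef_rot: [0.127, 0.992, -0.0, -0.0]
wrist_force: [0.3, -0.5, -2.7]
opening: 0.15
grasp_force: 59.3
t 8.35 p [0.5661 0.1654 0.1887] yawx 2.8865 F [ 0.3 -0.5 -2.7] M [-0.01  0.06 -0.03] op 0.15 gf 59.3 j6 -1.15
t: 8.55
eef_pos: [0.5663, 0.1655, 0.187]
eef_rot: [0.127, 0.992, 0.0, 0.0]
wrist_force: [-0.0, -0.2, -1.1]
opening: 0.144
grasp_force: 59.5
t 8.55 p [0.5663 0.1655 0.187 ] yawx 2.8865 F [-0.  -0.2 -1.1] M [0.02 0.   0.02] op 0.144 gf 59.5 j6 -1.15
t: 8.75
eef_pos: [0.5663, 0.1655, 0.1862]
eef_rot: [0.127, 0.992, 0.0, 0.0]
wrist_force: [-0.2, 0.0, -0.6]
opening: 0.152
grasp_force: 59.6
t 8.75 p [0.5663 0.1655 0.1862] yawx 2.8865 F [-0.2  0.  -0.6] M [-0.02  0.04  0.02] op 0.152 gf 59.6 j6 -1.15
```

```bash
python3 -m jog '[{"x":0,"y":0,"z":1,"roll":0,"fingers":0},{"x":0,"y":0,"z":1,"roll":0,"fingers":0},{"x":0,"y":0,"z":0,"roll":0,"fingers":0}]' >/dev/null;python3 st.py ;python3 -m jog '[{"x":0,"y":0,"z":1,"roll":0,"fingers":0},{"x":0,"y":0,"z":1,"roll":0,"fingers":0},{"x":0,"y":0,"z":0,"roll":0,"fingers":0}]'>/dev/null;python3 st.py
```

```text
t 9.05 p [0.5664 0.1655 0.1841] yawx 2.8865 F [-0.2 -0.5  0.9] M [-0.05  0.05 -0.  ] op 0.147 gf 59.8 j6 -1.15
t 9.35 p [0.5664 0.1655 0.1821] yawx 2.8865 F [-0.5  0.2  2.7] M [-0.09  0.14  0.01] op 0.148 gf 60.0 j6 -1.15
```

Pins are about 4 mm below the collar rest height with only spring force, so the slots have let it in. Pressing on down to a pin height of about 66.5 mm (TCP ≈0.1695).

```bash
python3 -m jog '[{"x":0,"y":0,"z":2,"roll":0,"fingers":0},{"x":0,"y":0,"z":2,"roll":0,"fingers":0},{"x":0,"y":0,"z":0,"roll":0,"fingers":0}]' >/dev/null;python3 st.py ;python3 -m jog '[{"x":0,"y":0,"z":2,"roll":0,"fingers":0},{"x":0,"y":0,"z":2,"roll":0,"fingers":0},{"x":0,"y":0,"z":0,"roll":0,"fingers":0}]'>/dev/null;python3 st.py;python3 -m jog '[{"x":0,"y":0,"z":2,"roll":0,"fingers":0},{"x":0,"y":0,"z":1.5,"roll":0,"fingers":0},{"x":0,"y":0,"z":0,"roll":0,"fingers":0}]'>/dev/null;python3 st.py
```

```text
t 9.65 p [0.5664 0.1655 0.1782] yawx 2.8865 F [-0.9 -0.7  4.8] M [-0.1   0.26 -0.03] op 0.151 gf 60.4 j6 -1.15
t 9.95 p [0.5665 0.1655 0.1747] yawx 2.8865 F [-2.2 -0.4  7.3] M [-0.1   0.45  0.01] op 0.146 gf 60.8 j6 -1.15
t 10.25 p [0.5666 0.1655 0.1717] yawx 2.8865 F [-2.4 -1.7  9.8] M [-0.15  0.67 -0.01] op 0.15 gf 61.1 j6 -1.15
```

```bash
python3 -m jog '[{"x":1,"y":-0.3,"z":0,"roll":0,"fingers":0},{"x":0,"y":0,"z":0,"roll":0,"fingers":0}]' >/dev/null;python3 st.py ;python3 -m jog '[{"x":0,"y":0,"z":1.5,"roll":0,"fingers":0},{"x":0,"y":0,"z":1,"roll":0,"fingers":0},{"x":0,"y":0,"z":0,"roll":0,"fingers":0}]'>/dev/null;python3 st.py
```

```text
t 10.45 p [0.5662 0.1655 0.1723] yawx 2.8865 F [-1.3 -0.2  9.2] M [-0.17  0.41 -0.04] op 0.148 gf 61.1 j6 -1.15
t 10.75 p [0.5663 0.1655 0.17  ] yawx 2.8866 F [-1.9 -0.6 11.3] M [-0.16  0.51  0.04] op 0.148 gf 61.2 j6 -1.15
```

```bash
python3 -m jog '[{"x":0.7,"y":0,"z":1,"roll":0,"fingers":0},{"x":0,"y":0,"z":0,"roll":0,"fingers":0}]' >/dev/null;python3 st.py ;python3 -m jog '[{"x":0,"y":0,"z":0,"roll":1,"fingers":0},{"x":0,"y":0,"z":0,"roll":1,"fingers":0},{"x":0,"y":0,"z":0,"roll":1,"fingers":0},{"x":0,"y":0,"z":0,"roll":0,"fingers":0}]'>/dev/null;python3 st.py
```

```text
t 10.95 p [0.5661 0.1656 0.1694] yawx 2.8867 F [-1.5 -1.8 11.9] M [-0.27  0.41  0.03] op 0.147 gf 61.3 j6 -1.15
t 11.35 p [0.5664 0.1658 0.1697] yawx 2.6232 F [-0.1 -0.4 10.4] M [-0.21  0.36 -0.09] op 0.15 gf 61.3 j6 -0.89
```

```bash
python3 -m jog '[{"x":0,"y":0,"z":0,"roll":1,"fingers":0},{"x":0,"y":0,"z":0,"roll":1,"fingers":0},{"x":0,"y":0,"z":0,"roll":1,"fingers":0},{"x":0,"y":0,"z":0,"roll":0,"fingers":0}]'>/dev/null;python3 st.py;python3 -m jog '[{"x":0,"y":0,"z":0,"roll":1,"fingers":0},{"x":0,"y":0,"z":0,"roll":1,"fingers":0},{"x":0,"y":0,"z":0,"roll":1,"fingers":0},{"x":0,"y":0,"z":0,"roll":0,"fingers":0}]'>/dev/null;python3 st.py;python3 -m jog '[{"x":0,"y":0,"z":0,"roll":1,"fingers":0},{"x":0,"y":0,"z":0,"roll":1,"fingers":0},{"x":0,"y":0,"z":0,"roll":1,"fingers":0},{"x":0,"y":0,"z":0,"roll":0,"fingers":0}]'>/dev/null;python3 st.py
```

```text
t 11.75 p [0.5666 0.1658 0.1698] yawx 2.3614 F [-0.7 -0.6 10.3] M [-0.16  0.24 -0.06] op 0.153 gf 61.3 j6 -0.62
t 12.15 p [0.5668 0.1658 0.1699] yawx 2.0996 F [-1.  -1.2 10.5] M [-0.16  0.24 -0.08] op 0.147 gf 61.3 j6 -0.36
t 12.55 p [0.5668 0.1658 0.1699] yawx 1.8378 F [-0.4 -0.7 11.3] M [-0.17  0.2  -0.11] op 0.146 gf 61.3 j6 -0.1
```

```bash
python3 -m jog '[{"x":0,"y":0,"z":0,"roll":0.6,"fingers":0},{"x":0,"y":0,"z":0,"roll":0,"fingers":0}]'>/dev/null;python3 st.py;python3 -m jog '[{"x":0,"y":0,"z":0,"roll":0.6,"fingers":0},{"x":0,"y":0,"z":0,"roll":0,"fingers":0}]'>/dev/null;python3 st.py;python3 -m jog '[{"x":0,"y":0,"z":0,"roll":0.6,"fingers":0},{"x":0,"y":0,"z":0,"roll":0,"fingers":0}]'>/dev/null;python3 st.py
```

```text
t 12.75 p [0.5668 0.1658 0.1699] yawx 1.7862 F [-0.2  0.1 10.6] M [-0.12  0.24 -0.05] op 0.151 gf 61.3 j6 -0.05
t 12.95 p [0.5669 0.1658 0.1699] yawx 1.7339 F [-0.6 -0.9 10.2] M [-0.14  0.22 -0.04] op 0.15 gf 61.3 j6 0.0
t 13.15 p [0.5669 0.1658 0.1699] yawx 1.6815 F [-0.8 -1.1 10.9] M [-0.15  0.25 -0.14] op 0.146 gf 61.3 j6 0.06
```

```bash
python3 -m jog '[{"x":0,"y":0,"z":0,"roll":0.4,"fingers":0},{"x":0,"y":0,"z":0,"roll":0,"fingers":0}]'>/dev/null;python3 st.py;python3 -m jog '[{"x":0,"y":0,"z":0,"roll":0.4,"fingers":0},{"x":0,"y":0,"z":0,"roll":0,"fingers":0}]'>/dev/null;python3 st.py;python3 -m jog '[{"x":0,"y":0,"z":0,"roll":0.4,"fingers":0},{"x":0,"y":0,"z":0,"roll":0,"fingers":0}]'>/dev/null;python3 st.py
```

```text
t 13.35 p [0.5668 0.1658 0.1699] yawx 1.647 F [-0.  -1.   9.7] M [-0.2   0.16  0.  ] op 0.153 gf 61.3 j6 0.09
t 13.55 p [0.5664 0.1659 0.1699] yawx 1.6129 F [-3.  -1.2 11.6] M [-0.16  0.31  0.2 ] op 0.151 gf 61.4 j6 0.12
t 13.75 p [0.5659 0.166  0.1698] yawx 1.5792 F [-3.3 -0.9 12.8] M [-0.09  0.59  0.5 ] op 0.149 gf 61.6 j6 0.16
```

The torque rise shows the stop was reached at about 73–75°. I'll back off slightly and let it rise.

```bash
python3 -m jog '[{"x":0,"y":0,"z":0,"roll":-0.3,"fingers":0},{"x":0,"y":0,"z":-1.5,"roll":0,"fingers":0},{"x":0,"y":0,"z":0,"roll":0,"fingers":0}]'>/dev/null;python3 st.py;python3 -m jog '[{"x":0,"y":0,"z":-1.5,"roll":0,"fingers":0},{"x":0,"y":0,"z":0,"roll":0,"fingers":0}]'>/dev/null;python3 st.py;python3 -m jog '[{"x":0,"y":0,"z":-1,"roll":0,"fingers":0},{"x":0,"y":0,"z":0,"roll":0,"fingers":0}]'>/dev/null;python3 st.py
```

```text
t 14.05 p [0.566  0.1659 0.171 ] yawx 1.6038 F [-0.8 -0.6 10.3] M [-0.07  0.47 -0.03] op 0.149 gf 61.2 j6 0.13
t 14.25 p [0.566  0.1659 0.1722] yawx 1.6037 F [-1.3  0.4  8.6] M [-0.11  0.35  0.  ] op 0.149 gf 61.1 j6 0.13
t 14.45 p [0.566  0.1659 0.1731] yawx 1.6037 F [-0.2 -0.2  8.9] M [-0.08  0.26 -0.03] op 0.146 gf 60.9 j6 0.13
```

```bash
python3 -m jog '[{"x":0,"y":0,"z":-1,"roll":0,"fingers":0},{"x":0,"y":0,"z":0,"roll":0,"fingers":0}]'>/dev/null;python3 st.py;python3 -m jog '[{"x":0,"y":0,"z":-0.7,"roll":0,"fingers":0},{"x":0,"y":0,"z":0,"roll":0,"fingers":0}]'>/dev/null;python3 st.py;python3 -m jog '[{"x":0,"y":0,"z":-0.7,"roll":0,"fingers":0},{"x":0,"y":0,"z":0,"roll":0,"fingers":0}]'>/dev/null;python3 st.py
```

```text
t 14.65 p [0.5659 0.1659 0.1739] yawx 1.6037 F [-0.1  0.2  8.4] M [ 0.01  0.15 -0.02] op 0.148 gf 60.8 j6 0.13
t 14.85 p [0.5659 0.1659 0.1745] yawx 1.6037 F [-0.4 -0.2  7.2] M [ 0.04  0.13 -0.03] op 0.149 gf 60.8 j6 0.13
t 15.05 p [0.5659 0.1659 0.1751] yawx 1.6036 F [-0.5 -0.6  6.3] M [0.03 0.15 0.  ] op 0.15 gf 60.7 j6 0.13
```

```bash
python3 -m jog '[{"x":0,"y":0,"z":-0.7,"roll":0,"fingers":0},{"x":0,"y":0,"z":0,"roll":0,"fingers":0}]'>/dev/null;python3 st.py;python3 -m jog '[{"x":0,"y":0,"z":-0.7,"roll":0,"fingers":0},{"x":0,"y":0,"z":0,"roll":0,"fingers":0}]'>/dev/null;python3 st.py
```

```text
t 15.25 p [0.5659 0.1659 0.1756] yawx 1.6036 F [ 0.2 -0.1  7.2] M [-0.05  0.11  0.03] op 0.153 gf 60.7 j6 0.13
t 15.45 p [0.5658 0.1659 0.1756] yawx 1.6036 F [2.3 0.9 3.9] M [ 0.1  -0.37  0.05] op 0.152 gf 60.4 j6 0.13
```

The rise stopped at TCP 0.1756 with the force changing sharply: the pins are seated in the recesses. I'll ease off and release.

```bash
python3 -m jog '[{"x":0,"y":0,"z":0.7,"roll":0,"fingers":0},{"x":0,"y":0,"z":0,"roll":0,"fingers":0.2},{"x":0,"y":0,"z":0,"roll":0,"fingers":0.4},{"x":0,"y":0,"z":0,"roll":0,"fingers":0.5},{"x":0,"y":0,"z":0,"roll":0,"fingers":0.5},{"x":0,"y":0,"z":0,"roll":0,"fingers":0.5}]' 20 >/dev/null;python3 st.py;python3 -m jog '[{"x":0,"y":0,"z":-5,"roll":0,"fingers":0.5},{"x":0,"y":0,"z":-10,"roll":0,"fingers":0.5},{"x":0,"y":0,"z":-30,"roll":0,"fingers":0.5},{"x":0,"y":0,"z":-30,"roll":0,"fingers":0.5},{"x":0,"y":0,"z":-30,"roll":0,"fingers":0.5},{"x":0,"y":0,"z":-30,"roll":0,"fingers":0.5},{"x":20,"y":-20,"z":-30,"roll":0,"fingers":0.5},{"x":30,"y":-30,"z":0,"roll":0,"fingers":0.5},{"x":30,"y":-30,"z":0,"roll":0,"fingers":0.5},{"x":30,"y":-30,"z":0,"roll":0,"fingers":0.5},{"x":30,"y":-30,"z":0,"roll":0,"fingers":0.5},{"x":0,"y":0,"z":0,"roll":0,"fingers":0.5}]'
python3 - <<'E'
from workcell import capture
import cv2,numpy as np
a,b=[capture(n)[:,:,::-1] for n in ("side","top")]
cv2.imwrite("pics/both4.png",np.hstack([cv2.resize(a[120:220,225:325],(400,400),interpolation=2),cv2.resize(b[147:227,143:223],(400,400),interpolation=2)]))
E
```

```text
t 16.05 p [0.5639 0.1655 0.1734] yawx 1.6037 F [1.  0.5 0.7] M [ 0.01  0.02 -0.01] op 0.498 gf 0.0 j6 0.13
t: 17.25
eef_pos: [0.4166, 0.3036, 0.3402]
eef_rot: [0.693, 0.721, 0.001, -0.001]
wrist_force: [0.1, -0.5, 0.3]
opening: 0.502
grasp_force: 0.0
```

View pics/both4.png

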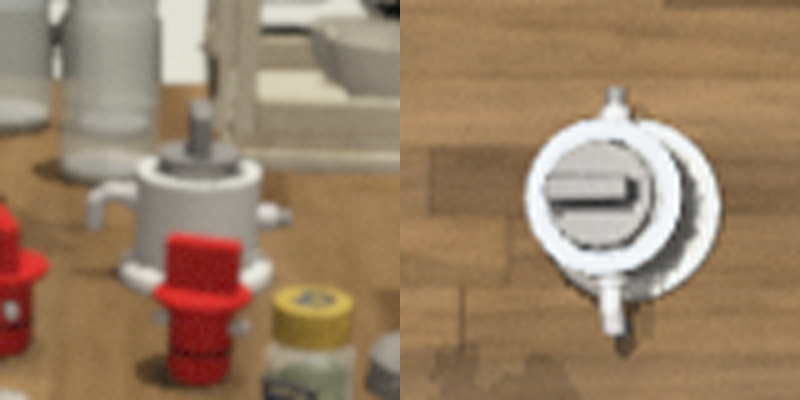

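The picture shows the cartridge seated upright in the mouth, the bar horizontal in the top view (crop (548..635, 190)), i.e. about 75° past the slots. The flange sits just above the rim. A quick height check from the side view, then hand in.

```bash
python3 - <<'E'
from h import *
for z in (.1225,.1255,.134): print(z,pix("side",(.5655,.165,z)))
im=cv2.imread("pics/both4.png"); g=cv2.cvtColor(im,6)
print([int(x) for x in g[90:116:2,201]], "measured row of edge = 120+y/4, y=90,92..")
E
```

```text
0.1225 [274.38353514 147.48434512]
0.1255 [274.42395414 146.42661499]
0.134 [274.53892009 143.41805558]
[138, 136, 137, 139, 144, 150, 155, 156, 158, 161, 163, 163, 158] measured row of edge = 120+y/4, y=90,92..
```

```bash
python3 -c "
from workcell import arm; print(arm.hand_in())"
```

```text
the job is handed in; nothing more can be done
None
```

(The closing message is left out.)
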